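# Draw the spring-return dispenser to its set mark and hold it

## Task

Slide the dispenser's guard fully open, then take the T-handle and draw the spring-loaded rod out until its index arm lines up with the pointer of the set mark on the scale, without drawing it well past the mark. Keep it there: finish still holding the handle at the mark, with the guard open, the set mark not shifted, and the jar, the vial and the steel cup beside the dispenser left where they stand.

Things in the scene. Friction and masses are not known exactly. Their poses are not given: they have to be found in the camera images.
- dispenser: Bench dispenser fixed to the worktop; grey base 10 mm thick, x -145 to +200, y -90 to +235 mm. Origin: on the worktop under the T-handle at rest; +x along the rod to the barrel (away from the robot), +y where the guard opens. Bulkhead with rear rail at x 64 to 76, z to 115 mm. Scale rail at y -71 to -57 mm, top z 50, ticks 10 mm. Only the T-handle stands above z 62 mm in the bay.
- guard (a joint): Sliding guard over the T-handle: white sheet 212 x 140 x 4 mm (top at z 121 mm; dispenser x -131 to +81, y -65 to +75 mm when shut) with a clear front window. Value in m: 0 shut, 0.14 fully open at its stop, along the dispenser's +y; starts between 0 and 0.03. Friction about 1.5 N; it stays where it is left.
- guard_handle (a point): Centre of the bar of the black bridge handle on the guard: bar 70 mm along the dispenser's x, 12 mm wide (y), 12 mm high, its top 150 mm above the worktop. At dispenser x -30 mm, y +5 mm plus the guard's value. Moves with the guard. Axes as the dispenser's.
- pull (a joint): Spring-return rod. Value in m: 0 at rest (in), grows as it is drawn out along the dispenser's -x, stop at 0.088. The spring pulls back with about 4 N at rest and 110 N/m more (about 11.5 N at 0.07); let go, it runs back in.
- pull_grip (a point): Centre of the T-handle's black crossbar: round, 14 mm thick, 64 mm long along the dispenser's y, axis 88 mm above the worktop, on a 12 x 14 mm (x, y) stem. Below it the rod's top is at z 51, the index arm's at z 60 mm. At rest it is at dispenser x = y = 0, 64 mm from the bulkhead, 123 mm from the front window. Moves with the rod. Axes as the dispenser's.
- index_tip (a point): Tip of the index arm, a 4 mm thick dark blade that stands out from the T-handle's stem towards the scale (dispenser -y), at z = 56 mm; it moves with the rod, straight under the crossbar's axis in x.
- mark (a joint): Set mark, a small dark clamp on the scale rail. Value in m: its distance from the index arm's rest position along the dispenser's -x, from 0.035 to 0.070; the rod is at the mark when joint pull equals joint mark. It is clamped stiffly and is to stay as set.
- mark_tip (a point): Tip of the set mark's pointer, a 4 mm thick dark blade that points towards the index arm (dispenser +y), at z = 56 mm, 2 mm short of the index arm's path. Axes as the dispenser's.
- jar: Bystander: low sample jar, 57 mm wide, 47 mm high, on the -y side of the dispenser's base. Origin at the centre of its underside.
- vial: Bystander: screw-cap vial, 29 mm wide, 61 mm high, on the -y side of the dispenser's base. Origin at the centre of its underside.
- steel_cup: Bystander: empty steel cup, 84 mm wide, 92 mm high, on the -y side of the barrel. Origin at the centre of its underside.

How it is judged:
By the outcome, as a careful person would: the job done as asked, in the order asked, and still so for the second after the job is handed in, while the arm keeps its last pose, push and grip.
It also fails if it takes over 48 s, if anything falls off the work surface, if the arm or the gripper's body presses on something with over 40 N, if the wrist force passes 120 N, or if a joint passes its speed limit or range.

## Robot

A 6-joint arm with a two-finger parallel gripper is mounted at the origin on a cart in front of the work surface, level with it; the furniture and walls round the work are solid. World frame = base frame: x ahead of the robot, y to its left, z up, the work surface at z = 0. Lengths are in m, angles in rad, forces in N, time in s.
With the tool pointing down it reaches from about 0.375 to 0.9 m from the base axis. Payload 3.1 kg.
Tool frame: the origin (TCP) lies midway between the tips of the shut fingers; the grasp point (between the pads) lies 19 mm behind it; z points along the fingers, y is the line along which they close (so a half turn about z gives the same grasp; the last joint's range is limited). The gripper opens to 85 mm and grips with 20 to 120 N. Pads are 22 mm wide; open, the fingers measure 114 mm over their backs; the gripper's body (76 mm by 85 mm) begins 54 mm behind the grasp point. The pads swing forward as they close: fully open they stand 13 mm farther back than shut.
Start: joints at [1.105, 0.527, 1.433, -0, 1.181, -0.178], TCP at [0.177, 0.599, 0.231] pointing down, gripper open.
Joint ranges: [-3.08, 3.08], [-0.75, 2.2], [0.22, 2.44], [-1.43, 4.57], [0, 2.65], [-2.85, 2.85]. Speed limits (rad/s): [2.79, 2.79, 3.14, 3.14, 3.14, 3.14].

## Interface

Orientations are given as a unit quaternion [x, y, z, w].
In Python, from station import manip gives the robot as it stands.
- The arm moves only by the tool step_arm, never from a script. Its argument "targets" is text: rows parted by semicolons, each of 4 numbers parted by spaces: the shift along the tool's x, y, z in mm, then the turn about the tool's z in degrees. A call has 1 to 12 rows; each row is the pose to reach, as a shift and turn from the pose commanded when the call began, along the tool's axes at that moment; what a row does not reach only later rows make up. A row lasts 1/10 s, in which the tool goes at most 50 mm and 8.59 degrees, less where a joint would pass 70% of its speed; a pose out of reach is approached as far as the arm can. A call with a gripper value outside its range is refused whole. "gripper" is the closure, from 0 (fully open) to 1 (shut), set as the call begins (left out, the last holds). The fingers move at their own pace and stop on an object; "squeeze" is the grip in N (left out, the last holds). Time passes only in rows, so rows that repeat a pose let the fingers close. It gives the time, the measured TCP pose, the force, the opening and the grip force at its end, in the units of the state.
- manip.sense(): the state, without advancing time (a new reading comes with each control period).
- manip.snapshot(name): name is "side" or "top" or "wrist"; returns the picture (400x640x3 uint8, red, green, blue); there is no depth.
- manip.get_calibration(name): a dict with "fov_y" (degrees; the focal length in pixels is half the picture's height over the tangent of half this angle, whatever the lens; pixels are square), "cx", "cy" (the principal point, pixels), "extrinsics" (4x4, takes a point from camera to world coordinates); the wrist camera has in their place "tool_from_camera" (4x4, takes a point from camera to tool coordinates, whose origin is the TCP and whose axes are the flange's). Camera axes: x right, y down, z forward; pixel columns grow to the right and rows downward; lengths in m; the calibration is good to about 2 mm. A picture is of the moment at which its call begins: read the wrist's pose just before it. get_calibration takes no time and is no camera call.
- manip.sign_off(): hands the job in; it is judged then, once.
Trained networks look in the newest picture that a camera, given by its name, has taken for a name from the list of things; names that differ only in an ending like _2 or _b are one class to them, and where a whole thing is asked for, a point or a joint stands for the part that bears it (a point fixed in the world has none). Each returns a list of dicts, best first, with "p" (0 to 1); they miss things now and then, are a little off and sometimes report something else, mostly with a low value. They report only what shows in the picture. A call takes as long as a camera call.
- manip.recognise(camera, query): "position" ([column, row] in pixels, amid what is visible of it).
- manip.masks_of(camera, query): "pixels" (400x640 bool, what is visible of it) and "position" ([column, row] in pixels, amid what is visible of it).
- manip.mark_of(camera, query): "position" ([column, row] in pixels: a listed point, or the origin of a listed thing).
The state is a dict: "t": time; "q": joint angles; "qd": joint speeds; "tau": joint torques, N m; "tcp_pos": TCP position; "tool_rot": TCP orientation; "force": force on the tool from outside, world axes, zero at the start; "ft_torque": the same for the moment, N m; "finger_gap": opening from 0.0 (shut) to 1.0 (fully open); "gripper_force": force on a finger pad.
Only numpy, scipy, OpenCV 4.12 (cv2) and the standard library are available. Lean on these libraries where they do the work, as an engineer would, in place of code of your own. Each camera call takes 0.05 s, during which the arm holds its last target. There are 200 camera calls.

## Working session

There is one attempt and no reset: what is moved stays moved. The work goes in short steps, Python scripts to look and compute and a tool call to move; the robot and the scene stay as the last step left them, time stands still between calls to the robot, and variables do not carry over. Pictures are saved under pics/ and viewed, at most 10 in all, crops included, and the job is handed in when it is done.

Besides the shell and the picture viewer there is one more tool, called after ">>>" as name(argument=value, ...) on one line, values as JSON. step_arm: Moves the arm, as the interface text tells. Its arguments: {"type":"object","properties":{"targets":{"type":"string"},"gripper":{"type":"number"},"squeeze":{"type":"number"}},"required":["targets"]}

```bash
mkdir -p pics; cat > h.py <<'E'
import numpy as np, cv2
from station import manip
from scipy.spatial.transform import Rotation as R
def cal(n):
    c=manip.get_calibration(n); f=200/np.tan(np.radians(c["fov_y"])/2)
    if "extrinsics" in c: T=np.array(c["extrinsics"])
    else:
        s=manip.sense(); W=np.eye(4); W[:3,:3]=R.from_quat(s["tool_rot"]).as_matrix(); W[:3,3]=s["tcp_pos"]
        T=W@np.array(c["tool_from_camera"])
    return f,c["cx"],c["cy"],T
def ray(C,p):
    f,cx,cy,T=C; d=T[:3,:3]@np.array([(p[0]-cx)/f,(p[1]-cy)/f,1]); return T[:3,3],d
def atz(C,p,z):
    o,d=ray(C,p); return o+d*(z-o[2])/d[2]
def proj(C,P):
    f,cx,cy,T=C; q=T[:3,:3].T@(np.array(P)-T[:3,3]); return np.array([cx+f*q[0]/q[2],cy+f*q[1]/q[2]])
def snap(n,fn=None):
    C=cal(n); im=manip.snapshot(n)
    if fn: cv2.imwrite("pics/"+fn,im[:,:,::-1])
    return C,im
E
python3 - <<'E'
from h import *
s=manip.sense(); print(s["t"],s["tcp_pos"],s["tool_rot"],s["force"])
ims=[]
for n in ("top","side"):
    C,im=snap(n); ims.append(im); print(n,C[3][:3].round(3).tolist(),C[0])
    for q,z in (("guard_handle",.144),("dispenser",0),("pull_grip",.088),("mark_tip",.056),("index_tip",.056),("jar",0),("vial",0),("steel_cup",0)):
        for r in manip.mark_of(n,q)[:2]: print(q,round(r["p"],2),np.round(r["position"],1),atz(C,r["position"],z).round(4))
cv2.imwrite("pics/a.png",cv2.resize(np.vstack(ims)[:,:,::-1],(480,600)))
cv2.imwrite("pics/top.png",ims[0][:,:,::-1]);cv2.imwrite("pics/side.png",ims[1][:,:,::-1])
E
```

```text
0.0 [0.17643477 0.59884365 0.23033792] [ 1.42906731e-01  9.89735581e-01 -1.01574104e-03 -3.38140181e-04] [ 1.03653798 -0.15044908 -0.1379453 ]
top [[-0.013, -0.996, 0.09, 0.542], [-1.0, 0.015, 0.017, -0.132], [-0.019, -0.09, -0.996, 0.953]] 428.99057876104365
guard_handle 0.62 [270.4 243.7] [ 0.5281 -0.0296  0.144 ]
dispenser 0.66 [279.1 227.5] [ 0.5611 -0.0309  0.    ]
mark_tip 0.41 [305.8 256.2] [ 0.4998 -0.092   0.056 ]
index_tip 0.49 [323.2 158.5] [ 0.7044 -0.1311  0.056 ]
jar 0.78 [349.4 246. ] [ 0.5183 -0.1859  0.    ]
vial 0.65 [338.7 202.3] [ 0.6153 -0.1641  0.    ]
steel_cup 0.71 [325.8 160. ] [ 0.711  -0.1368  0.    ]
side [[0.084, -0.727, 0.681, 0.037], [-0.996, -0.049, 0.07, -0.184], [-0.017, -0.685, -0.729, 0.723]] 439.8598939597253
guard_handle 0.8 [260.4 215.7] [ 0.5212 -0.0288  0.144 ]
dispenser 0.76 [275.5 247.1] [ 0.5608 -0.0358  0.    ]
pull_grip 0.65 [327.6 196.7] [ 0.6259 -0.1377  0.088 ]
mark_tip 0.47 [296.9 260. ] [ 0.4941 -0.0909  0.056 ]
jar 0.69 [349.7 269.9] [ 0.5169 -0.1882  0.    ]
vial 0.74 [337.8 226.4] [ 0.6236 -0.159   0.    ]
steel_cup 0.96 [328.3 194. ] [ 0.716  -0.1323  0.    ]
steel_cup 0.59 [349.9 269.6] [ 0.5176 -0.1886  0.    ]
```

View pics/top.png

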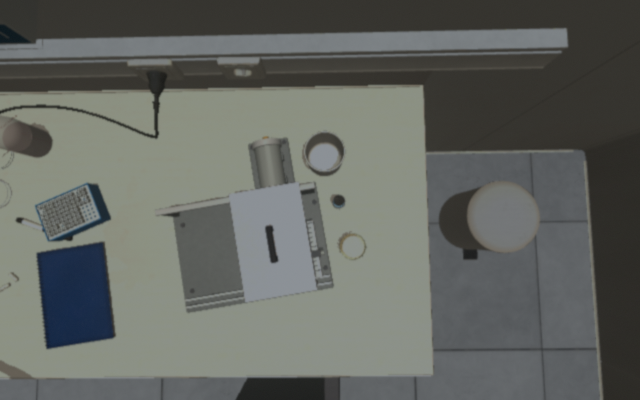

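View pics/side.png

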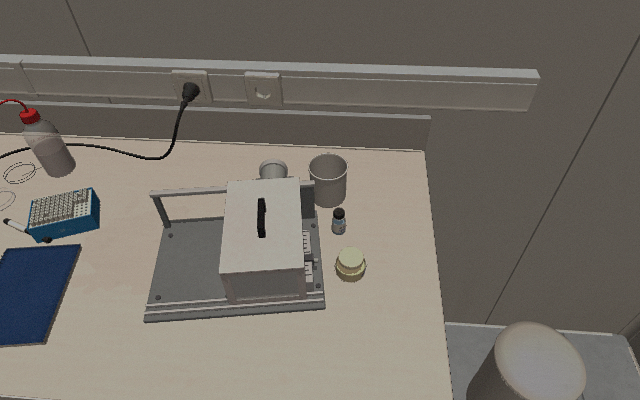

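The guard is nearly shut, with its handle bar at about (271,244) in top and the jar, vial and cup on the right. The dispenser is yawed a few degrees. I'll fit its pose from the guard mask.

```bash
python3 - <<'E'
from h import *
for n in ("top","side"):
    C=cal(n); im=manip.snapshot(n)
    for q,z in (("guard",.121),("guard_handle",.150)):
        for r in manip.masks_of(n,q)[:1]:
            m=r["pixels"]; v,u=np.nonzero(m)
            print(n,q,r["p"],m.sum(),u.min(),u.max(),v.min(),v.max())
            if q=="guard" and n=="side": continue
            P=np.array([atz(C,p,z)[:2] for p in zip(u,v)])
            b=cv2.minAreaRect((P*1000).astype(np.float32)); print(np.round(b[0],1),np.round(b[1],1),b[2])
    # dark handle pixels
    g=im.max(2); c=(270,244) if n=="top" else (261,217)
    sub=np.zeros_like(g); sub[c[1]-27:c[1]+27,c[0]-13:c[0]+13]=1
    v,u=np.nonzero((g<70)&(sub>0)); P=np.array([atz(C,p,.150)[:2] for p in zip(u,v)])
    b=cv2.minAreaRect((P*1000).astype(np.float32)); print("dark",len(u),np.round(b[0],1),np.round(b[1],1),b[2])
s=manip.sense(); print(R.from_quat(s["tool_rot"]).as_matrix().round(3).tolist())
E
```

```text
top guard 0.61 7850 229 317 183 301
[533.5 -30.7] [211.5 143. ] 9.244815826416016
top guard_handle 0.75 7883 229 317 182 301
[534.  -33.6] [204.9 137.7] 9.739167213439941
dark 214 [528.6 -31.9] [66.9 12. ] 8.963030815124512
side guard 0.9 9713 219 306 177 303
side guard_handle 0.96 9882 219 306 177 304
[478.2 -39.7] [259.2 136.1] 9.768370628356934
dark 293 [513.9 -31.9] [88.7 13.6] 9.74523639678955
[[-0.959, 0.283, -0.0], [0.283, 0.959, -0.0], [0.0, -0.0, -1.0]]
```

>>> step_arm(targets="-516 -505 0 -25.7;-516 -505 0 -25.7;-516 -505 0 -25.7;-516 -505 0 -25.7;-516 -505 0 -25.7;-516 -505 0 -25.7;-516 -505 0 -25.7;-516 -505 0 -25.7;-516 -505 0 -25.7;-516 -505 0 -25.7;-516 -505 0 -25.7;-516 -505 0 -25.7", gripper=0.45)

```text
t: 2.4
tcp_pos: [0.4677, 0.0783, 0.2317]
tool_rot: [-0.081, 0.997, 0.0, 0.0]
force: [0.4, 0.7, -0.2]
finger_gap: 0.549
gripper_force: 0.0
```

```bash
cat >> h.py <<'E'
def rel(P):
    s=manip.sense(); M=R.from_quat(s["tool_rot"]).as_matrix(); print("tool yaw y-axis deg",np.degrees(np.arctan2(M[1,1],M[0,1])).round(2),"tcp",np.round(s["tcp_pos"],4))
    return (M.T@(np.array(P)-s["tcp_pos"])*1000).round(1)
E
python3 - <<'E'
from h import *
C,im=snap("wrist","w1.png")
for q,z in (("guard_handle",.144),("mark_tip",.056),("index_tip",.056),("pull_grip",.088)):
    for r in manip.mark_of("wrist",q)[:1]: print(q,round(r["p"],2),np.round(r["position"],1),atz(C,r["position"],z).round(4))
print(rel([.528,-.031,.2317]), proj(C,[.528,-.031,.144]))
E
```

```text
guard_handle 0.57 [183.4 253.1] [ 0.528  -0.0281  0.144 ]
tool yaw y-axis deg 99.2 tcp [0.4663 0.0802 0.2312]
[ -43.1 -119.7   -0.7] [180.02840864 252.65588102]
```

View pics/w1.png

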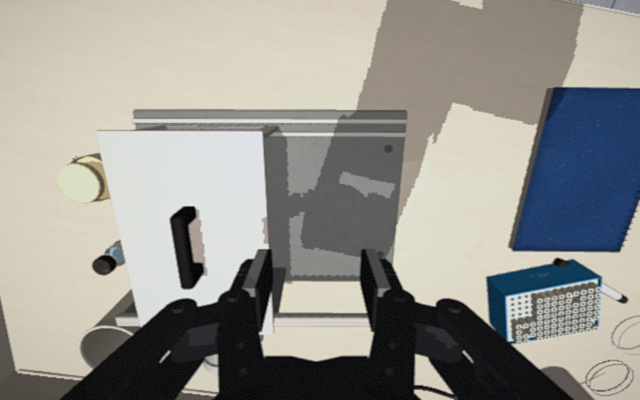

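The bar is at about (185,250) in the wrist picture, with no obstruction over it. I'll move over it and down.

>>> step_arm(targets="-43 -118 0 0;-43 -118 0 0;-43 -118 0 0;-43 -118 0 0;-43 -118 50 0;-43 -118 70 0;-43 -118 70 0")

```text
t: 3.35
tcp_pos: [0.5244, -0.0261, 0.1585]
tool_rot: [-0.082, 0.997, 0.002, -0.004]
force: [-0.8, 0.5, -0.1]
finger_gap: 0.546
gripper_force: 0.0
```

>>> step_arm(targets="0 0 15 0;0 0 30 0;0 0 30 0;0 0 30 0")

```text
t: 3.75
tcp_pos: [0.5285, -0.0281, 0.1325]
tool_rot: [-0.082, 0.997, -0.0, 0.0]
force: [-0.5, 0.3, 0.2]
finger_gap: 0.547
gripper_force: 0.0
```

```bash
python3 - <<'E'
from h import *
C,im=snap("wrist","w2.png")
for n in ("wrist",):
    for r in manip.mark_of("wrist","guard_handle")[:1]: print(r["p"],np.round(r["position"],1),atz(C,r["position"],.144).round(4))
print(rel([.528,-.030,.129]))
E
```

```text
0.64 [312.  273.6] [ 0.5285 -0.0297  0.144 ]
tool yaw y-axis deg 99.33 tcp [ 0.5289 -0.0287  0.1327]
[ 1.1 -1.1  3.7]
```

View pics/w2.png

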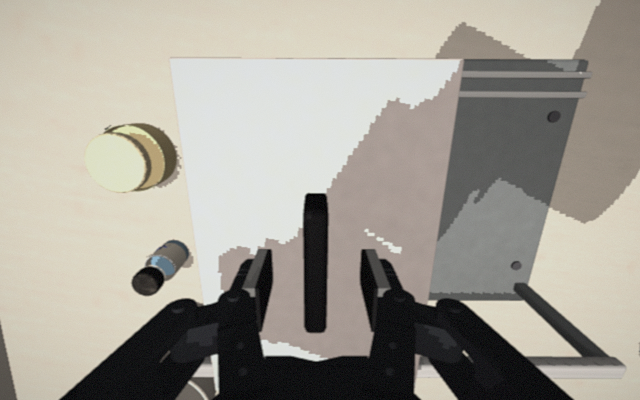

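The bar (x≈316) stands centred between the pads. I'll lower 4 mm and close.

>>> step_arm(targets="0 -1 4 0;0 -1 4 0;0 -1 4 0;0 -1 4 0;0 -1 4 0", gripper=1, squeeze=40)

```text
t: 4.35
tcp_pos: [0.5284, -0.0302, 0.1276]
tool_rot: [-0.081, 0.997, 0.0, 0.0]
force: [-0.5, 1.4, 3.7]
finger_gap: 0.129
gripper_force: 40.3
```

>>> step_arm(targets="0 15 0 0;0 35 0 0;0 55 0 0;0 75 0 0;0 95 0 0;0 110 0 0;0 120 0 0;0 126 0 0;0 130 0 0;0 130 0 0")

```text
t: 5.35
tcp_pos: [0.5077, 0.0988, 0.1276]
tool_rot: [-0.081, 0.997, 0.0, 0.0]
force: [-0.2, 1.0, 5.7]
finger_gap: 0.129
gripper_force: 40.5
```

>>> step_arm(targets="0 4 0 0;0 8 0 0;0 11 0 0;0 12 0 0;0 12 0 0")

```text
t: 5.85
tcp_pos: [0.5072, 0.1027, 0.1277]
tool_rot: [-0.083, 0.997, -0.006, 0.0]
force: [0.9, -26.8, 4.7]
finger_gap: 0.135
gripper_force: 40.7
```

>>> step_arm(targets="0 -7 0 0;0 -7 0 0;0 -7 0 0;0 -7 0 0", gripper=0.5)

```text
t: 6.25
tcp_pos: [0.5062, 0.1036, 0.127]
tool_rot: [-0.081, 0.997, 0.0, -0.0]
force: [-0.5, 0.8, -1.1]
finger_gap: 0.502
gripper_force: 0.0
```

>>> step_arm(targets="0 0 -40 0;0 0 -90 0;0 0 -120 0;0 0 -120 0")

```text
t: 6.65
tcp_pos: [0.5096, 0.1039, 0.2519]
tool_rot: [-0.081, 0.997, -0.0, 0.005]
force: [0.5, -0.1, 0.6]
finger_gap: 0.502
gripper_force: 0.0
```

```bash
python3 - <<'E'
from h import *
ims=[]
for n in ("top","side","wrist"):
    C,im=snap(n); ims.append(im)
    for q,z in (("guard_handle",.144),("pull_grip",.088),("mark_tip",.056),("index_tip",.056)):
        for r in manip.mark_of(n,q)[:1]: print(n,q,round(r["p"],2),np.round(r["position"],1),atz(C,r["position"],z).round(4))
print(rel([.560,-.035,.16]))
a=cv2.resize(ims[0][120:320,160:360],(400,400),interpolation=cv2.INTER_CUBIC);b=cv2.resize(ims[1][150:330,140:340],(400,360),interpolation=cv2.INTER_CUBIC)
b=np.vstack([b,np.zeros((40,400,3),np.uint8)])
cv2.imwrite("pics/b.png",np.hstack([a,b])[:,:,::-1])
cv2.imwrite("pics/w3.png",ims[2][:,:,::-1])
E
```

```text
top guard_handle 0.92 [200.3 258.4] [0.5023 0.1026 0.144 ]
top pull_grip 0.72 [277.9 226.2] [ 0.562  -0.0378  0.088 ]
top mark_tip 0.62 [308.1 253.6] [ 0.5051 -0.0968  0.056 ]
top index_tip 0.56 [298.5 222.8] [ 0.5693 -0.0775  0.056 ]
side guard_handle 0.84 [184.9 219.5] [0.5036 0.1002 0.144 ]
side pull_grip 0.64 [271.8 218. ] [ 0.5639 -0.0364  0.088 ]
side mark_tip 0.64 [296.9 259.6] [ 0.495  -0.0908  0.056 ]
side index_tip 0.57 [294.3 229.9] [ 0.5636 -0.0774  0.056 ]
wrist guard_handle 0.96 [319. 203.] [0.5069 0.1062 0.144 ]
wrist pull_grip 0.64 [181.9 211.2] [ 0.5588 -0.0347  0.088 ]
wrist mark_tip 0.51 [144.3 147.4] [ 0.5033 -0.0908  0.056 ]
wrist index_tip 0.93 [155.9 197.8] [ 0.5611 -0.0786  0.056 ]
tool yaw y-axis deg 99.27 tcp [0.5067 0.103  0.2472]
[ -30.4 -144.8   87.2]
```

View pics/b.png

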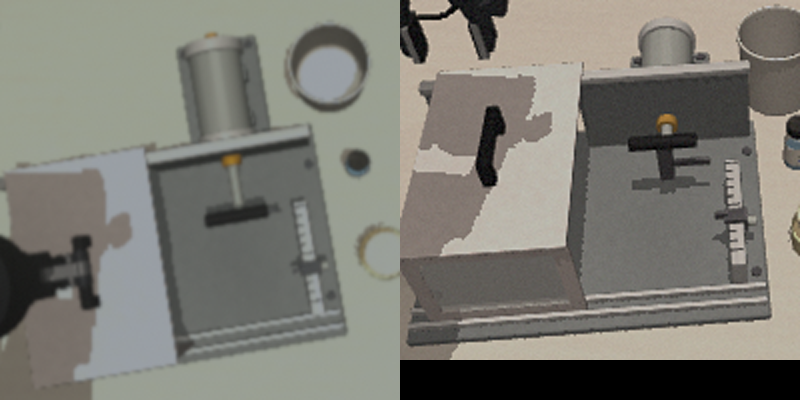

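Guard is fully open. The T-handle stands at rest (top crop ≈(236,213)) and the set mark clamp is about 6 cm nearer (≈(312,265)). Next I check joint 6 for the 90° turn.

```bash
python3 -c "
from h import *
print(manip.sense()['q'])"
```

```text
[-1.58478947e-02  3.62324601e-01  1.68178226e+00 -2.10883927e-05
  1.09765096e+00 -1.74836738e+00]
```

```bash
python3 - <<'E'
from h import *
C=cal("wrist"); c=manip.get_calibration("wrist"); print(np.round(c["tool_from_camera"],3).tolist(),C[0])
s=manip.sense(); 
for d in ((-5,-205,0),(-5,-205,60),(-25,-205,60),(-40,-205,60),(-40,-205,80)):
    T=C[3].copy(); M=R.from_quat(s["tool_rot"]).as_matrix(); T[:3,3]+=M@np.array(d)/1000
    print(d,[proj((*C[:3],T),p).round() for p in ([.5615,-.078,.056],[.503,-.0915,.056])], T[2,3], s["tcp_pos"]+M@np.array(d)/1000)
E
```

```text
[[-0.0, -0.947, -0.321, 0.083], [1.0, 0.0, -0.001, 0.001], [0.001, -0.321, 0.947, -0.142], [0.0, 0.0, 0.0, 1.0]] 296.84020998206927
(-5, -205, 0) [array([331., 193.]), array([328., 142.])] 0.38921006202279396 [ 0.54463538 -0.09854182  0.24721429]
(-5, -205, 60) [array([333., 211.]), array([330., 150.])] 0.32921006285173116 [ 0.54462545 -0.09854279  0.18721429]
(-25, -205, 60) [array([334., 192.]), array([331., 128.])] 0.3292067452164199 [ 0.56436445 -0.09532222  0.18721097]
(-40, -205, 60) [array([334., 177.]), array([331., 110.])] 0.32920425698993655 [ 0.57916869 -0.09290679  0.18720848]
(-40, -205, 80) [array([335., 182.]), array([332., 111.])] 0.3092042572662489 [ 0.57916538 -0.09290711  0.16720848]
```

>>> step_arm(targets="-5 -50 0 0;-5 -100 0 0;-5 -150 40 0;-5 -190 80 0;-5 -190 85 0;-5 -190 85 0;-5 -190 85 0")

```text
t: 8.1
tcp_pos: [0.5421, -0.0835, 0.1624]
tool_rot: [-0.08, 0.997, 0.0, -0.0]
force: [-0.8, -0.2, -0.6]
finger_gap: 0.497
gripper_force: 0.0
```

```bash
python3 - <<'E'
from h import *
C,im=snap("wrist")
ex=np.array([np.cos(np.radians(9.2)),np.sin(np.radians(9.2)),0])
P={}
for q,z in (("pull_grip",.088),("mark_tip",.056),("index_tip",.056)):
    for r in manip.mark_of("wrist",q)[:1]: P[q]=atz(C,r["position"],z);print(q,round(r["p"],2),np.round(r["position"],1),P[q].round(4))
print((P["index_tip"]-P["mark_tip"])@ex,(P["pull_grip"]-P["mark_tip"])@ex)
print(rel([.561,-.036,.2]))
cv2.imwrite("pics/w4.png",cv2.resize(im[80:280,200:440],(720,600),interpolation=cv2.INTER_CUBIC)[:,:,::-1])
E
```

```text
pull_grip 0.72 [628.3 235.5] [0.5209 0.167  0.088 ]
mark_tip 0.97 [312.1 155.3] [ 0.5033 -0.0926  0.056 ]
index_tip 0.84 [314.6 223.4] [ 0.5641 -0.0807  0.056 ]
0.06188097344163196 0.05880131239821196
tool yaw y-axis deg 99.37 tcp [ 0.5428 -0.0827  0.1638]
[-25.6  43.  -36.2]
```

View pics/w4.png

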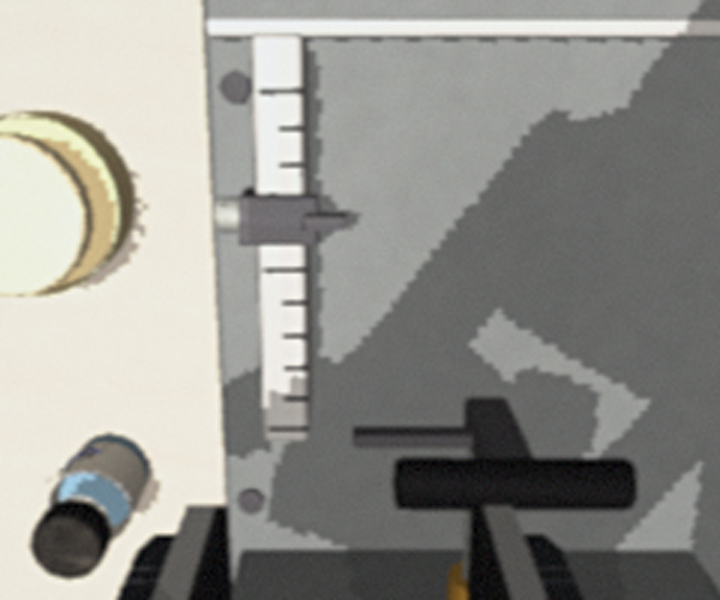

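The pointer tip is at crop (345,216) and the index blade spans crop rows 428–447 (front face, then top). The ticks are at rows 430…91. I'll refine from these by hand.

```bash
python3 - <<'E'
from h import *
C=cal("wrist"); ex=np.array([np.cos(np.radians(9.3)),np.sin(np.radians(9.3)),0]); ey=np.array([-ex[1],ex[0],0])
def w(u,v,z):
    p=atz(C,(200+(u+.5)/3-.5,80+(v+.5)/3-.5),z); return p@ex*1000,p@ey*1000
t=[(285,430),(289,399),(292,368),(293,336),(293,302),(286,270),(290,165),(290,128),(283,91)]
print("ticks",[round(w(*k,.05)[0],1) for k in t])
print("blade topback",w(362,447,.060),"topfront",w(362,438,.060),"frontbottom", w(362,428,.052))
print("pointer", w(345,217,.056), w(345,217,.060),w(340,210,.056),w(340,226,.060))
print("bar front/back",w(515,460,.088),w(515,508,.09), w(398,484,.093),w(634,484,.093))
o=np.array([.561,-.036,0]); print(o@ex,o@ey)
E
```

```text
ticks [np.float64(547.6), np.float64(537.3), np.float64(527.2), np.float64(517.1), np.float64(506.6), np.float64(496.9), np.float64(466.8), np.float64(456.7), np.float64(446.8)]
blade topback (np.float64(548.8974353903147), np.float64(-165.01510380259188)) topfront (np.float64(545.9552025925161), np.float64(-165.0324019338186)) frontbottom (np.float64(546.0843596325918), np.float64(-164.93496264639774))
pointer (np.float64(480.3993793492713), np.float64(-170.13284797687095)) (np.float64(479.73814171174394), np.float64(-170.1087310787369)) (np.float64(478.44531257627557), np.float64(-171.529781764719)) (np.float64(482.22922100732495), np.float64(-171.49253708545183))
bar front/back (np.float64(540.1008435529543), np.float64(-124.43588404207027)) (np.float64(553.4054542233505), np.float64(-123.96900356071127)) (np.float64(544.7930645923112), np.float64(-155.92663510775122)) (np.float64(544.6668047676401), np.float64(-93.61135354901062))
0.5478083193444979 -0.12618654942963065
```

>>> step_arm(targets="-25 44 0 8.5;-25 44 0 17;-25 44 0 25.5;-25 44 0 34;-25 44 0 42.5;-25 44 0 51;-25 44 0 59.5;-25 44 0 68;-25 44 0 76.5;-25 44 0 85;-25 44 0 90;-25 44 0 90")

```text
t: 9.5
tcp_pos: [0.5601, -0.0353, 0.1635]
tool_rot: [0.647, 0.763, 0.0, 0.001]
force: [-0.6, -0.1, 0.3]
finger_gap: 0.499
gripper_force: 0.0
```

```bash
python3 - <<'E'
from h import *
C,im=snap("wrist","w5.png")
for r in manip.mark_of("wrist","pull_grip")[:1]: print(r["p"],np.round(r["position"],1),atz(C,r["position"],.088).round(4))
print(rel([.5603,-.0347,.071]))
E
```

```text
0.61 [314.4 215.2] [ 0.5591 -0.0375  0.088 ]
tool yaw y-axis deg 9.45 tcp [ 0.56   -0.0356  0.1631]
[ 0.9  0.3 92.1]
```

View pics/w5.png

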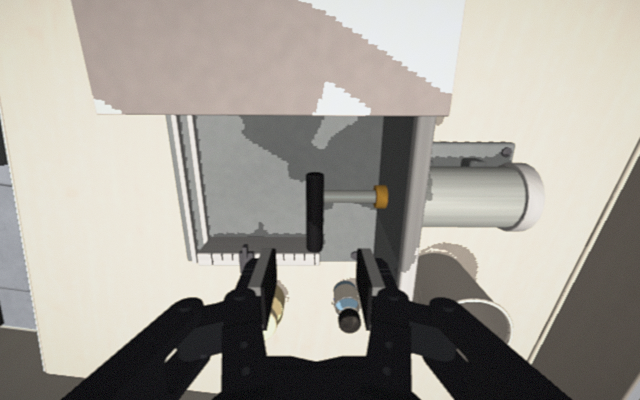

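The bar (col 315) is centred between the fingers and clear to descend.

>>> step_arm(targets="0 0 30 0;0 0 60 0;0 0 80 0;0 0 92 0;0 0 92 0;0 0 92 0")

```text
t: 10.2
tcp_pos: [0.5603, -0.0363, 0.0708]
tool_rot: [0.647, 0.762, 0.0, 0.0]
force: [0.2, -0.8, 0.1]
finger_gap: 0.502
gripper_force: 0.0
```

>>> step_arm(targets="0 0 0 0;0 0 0 0;0 0 0 0;0 0 0 0;0 0 0 0", gripper=1, squeeze=70)

```text
t: 10.7
tcp_pos: [0.5593, -0.0366, 0.0717]
tool_rot: [0.647, 0.762, -0.0, 0.0]
force: [-3.0, -1.3, 4.9]
finger_gap: 0.136
gripper_force: 68.2
```

>>> step_arm(targets="0 -8 0 0;0 -18 0 0;0 -28 0 0;0 -38 0 0;0 -47 0 0;0 -54 0 0;0 -59 0 0;0 -60 0 0;0 -60 0 0;0 -60 0 0")

```text
t: 11.7
tcp_pos: [0.5053, -0.0454, 0.0717]
tool_rot: [0.648, 0.761, 0.003, 0.004]
force: [8.2, 8.1, -1.1]
finger_gap: 0.139
gripper_force: 68.6
```

```bash
python3 - <<'E'
from h import *
s=manip.sense(); ex=np.array([.9869,.1616,0]); print("travel",(np.array([.5593,-.0366,.0717])-s["tcp_pos"])@ex*1000,s["force"])
ims=[]
for n in ("side","top","wrist"):
    C,im=snap(n); ims.append(im); P={}
    for q in ("mark_tip","index_tip"):
        for r in manip.mark_of(n,q)[:1]: P[q]=atz(C,r["position"],.056); print(n,q,round(r["p"],2),np.round(r["position"],1),P[q].round(4))
    if len(P)==2: print((P["index_tip"]-P["mark_tip"])@ex*1000)
a=cv2.resize(ims[0][225:295,260:330],(400,400),interpolation=cv2.INTER_CUBIC)
b=cv2.resize(ims[2][200:320,150:270],(400,400),interpolation=cv2.INTER_CUBIC)
cv2.imwrite("pics/c.png",np.hstack([a,b])[:,:,::-1])
E
```

```text
travel 54.746675907308635 [ 8.1926993   8.06228929 -1.05684258]
side mark_tip 0.49 [295.7 259.4] [ 0.4953 -0.0885  0.056 ]
side index_tip 0.63 [295.3 252.3] [ 0.511  -0.0859  0.056 ]
15.950971283378461
top mark_tip 0.55 [307.6 253.2] [ 0.506  -0.0958  0.056 ]
```

View pics/c.png

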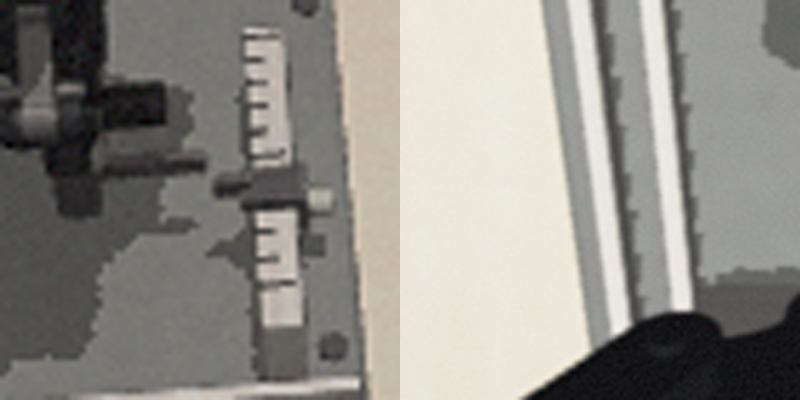

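The index (crop (205,162)) is still above the pointer (215,186), which is about 10 mm by the tick spacing. I'll draw 8 mm more and measure again.

>>> step_arm(targets="0 -3 0 0;0 -6 0 0;0 -8 0 0;0 -8 0 0;0 -8 0 0;0 -8 0 0")

```text
t: 12.75
tcp_pos: [0.4978, -0.0467, 0.0717]
tool_rot: [0.648, 0.761, 0.004, 0.005]
force: [9.4, 8.6, -1.0]
finger_gap: 0.138
gripper_force: 68.6
```

```bash
python3 - <<'E'
from h import *
s=manip.sense(); ex=np.array([.9869,.1616,0]); print("travel",(np.array([.5593,-.0366,.0717])-s["tcp_pos"])@ex*1000,s["force"],s["tcp_pos"],s["ft_torque"])
C,im=snap("side")
ims=[im[235:275,275:315]]; 
for k in range(3): im=im.astype(float)+manip.snapshot("side")
im=(im/4).astype(np.uint8)
cv2.imwrite("pics/d.png",cv2.resize(im[230:290,265:335],(700,600),interpolation=cv2.INTER_CUBIC)[:,:,::-1])
# dispenser-frame grid lines at z=.056 for reference: pixel of x step 1mm
p=[.498,-.093,.056]; print(proj(C,p),proj(C,np.array(p)+.01*ex),proj(C,np.array(p)+.01*np.array([-.1616,.9869,0])))
E
```

```text
travel 62.3625162645568 [ 9.39256981  8.55336333 -0.95459271] [ 0.49775839 -0.04666868  0.07169012] [ 1.34859598 -1.3242471   0.06969385]
[298.29220927 258.32536711] [298.05456861 253.86634041] [292.84241129 258.73308363]
```

View pics/d.png

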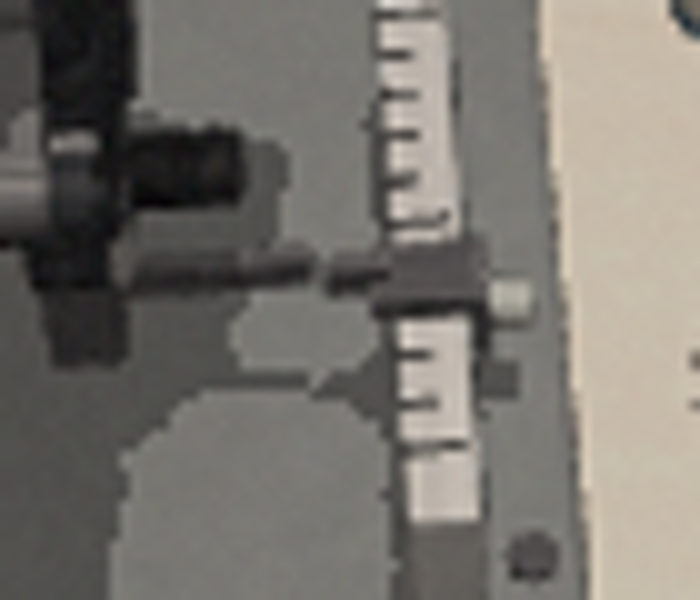

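The index blade and pointer are nearly in line, with the pointer still a little lower (about 2 mm). I'll measure it by intensity profile.

```bash
python3 - <<'E'
from h import *
C=cal("side"); im=sum(manip.snapshot("side").astype(float).mean(2) for _ in range(5))/5
sub=im[250:266,285:306].round().astype(int)
print("     ",list(range(285,306)))
for i,r in enumerate(sub): print(250+i,*["%3d"%v for v in r])
E
```

```text
[285, 286, 287, 288, 289, 290, 291, 292, 293, 294, 295, 296, 297, 298, 299, 300, 301, 302, 303, 304, 305]
250  32  45  43  49  82  81  81  84 125 125 121 120 121 119 122 123 122  76  80 178 181
251  78  80  80  79  83  82  80  82 124 121 120 120 121 120 123 124 125  77  82 178 183
252  79  81  79  81  80  80  82  83 126 121 123 121 120 121 123 123 123 118  58  68  86
253  79  81  80  81  80  81  81  84 124 122 123 122 122 120 120 120 120 122  81 136 182
254  81  83  81  81  80  79  69 101 104  95 100 124 122 124 122 122 122 100  78 106 119
255  64  64  60  64  92  83  82  86  87  86  86  90 125 102  95  96  98  82  98  78  80
256  63  62  61  62  77  72  66  60  54  53  49  77  96  84  84  88  88  85  91  81  80
257  47  41  43  42  48  47  43  42  38  41  43  80  85  57  55  54  46  43  46  84  82
258  44  41  41  34  41  47  59  57  60  76  79 101  75  40  42  41  45  72  79  83  81
259  70  61  81  81  85 123 120 119 118 120 119 120  95  63  79  78  80  91  83  83  81
260  81  80  82  82  83 124 120 122 121 120 120 120 122 120 122 121 118  66  58  54  51
261  82  82  81  83 118 121 118 120 119 119 120 119 120 121 121 122 120  58  39  51  53
262  80  80  84 119 121 119 119 119 120 120 119 119 121 123 122 123 123 118  77 103 184
263  80  80  83 122 120 119 121 119 120 121 118 119 121 121 123 121 122 124  78 101 188
264  81  80  84 123 119 119 119 120 121 120 120 120 120 122 121 121 124 123  78  88 189
265  80  79  80  88 122 119 119 119 121 121 121 120 121 121 122 123 123  84  77  55  69
```

>>> step_arm(targets="0 -1.5 0 0;0 -3 0 0;0 -3.3 0 0;0 -3.3 0 0;0 -3.3 0 0;0 -3.3 0 0")

```text
t: 13.8
tcp_pos: [0.4947, -0.0472, 0.0717]
tool_rot: [0.648, 0.761, 0.004, 0.005]
force: [9.8, 10.4, -0.7]
finger_gap: 0.136
gripper_force: 68.6
```

```bash
python3 - <<'E'
from h import *
s=manip.sense(); ex=np.array([.9869,.1616,0]); print("travel",(np.array([.5593,-.0366,.0717])-s["tcp_pos"])@ex*1000,s["force"],s["tcp_pos"],s["t"])
im=sum(manip.snapshot("side").astype(float).mean(2) for _ in range(5))/5
sub=im[252:262,287:302].round().astype(int)
for i,r in enumerate(sub): print(252+i,*["%3d"%v for v in r])
E
```

```text
travel 65.42323013428337 [ 9.79363764 10.35295616 -0.70515769] [ 0.49473697 -0.04715681  0.07168431] 13.8
252  80  78  80  81  81  85 121 122 122 121 122 123 123 124 125
253  80  84  80  80  82  83 124 120 122 122 122 122 122 122 121
254  79  79  80  81  81  84 124 120 119 121 121 121 122 122 122
255  79  79  81  81  80  84 126 123 122 123 123 102  94  98  97
256  67  69  82  83  84  86  91  94  86  83  93  85  84  87  87
257  58  62  89  87  93  91  87  86  71  82  84  57  56  53  41
258  36  41  45  41  49  51  47  47  49  80  74  41  40  41  44
259  38  43  38  37  35  38  35  37  52 101  98  63  79  78  82
260  59  54  57 101  89  91 121 119 119 119 121 122 122 121 120
261  80  78  82 122 119 119 122 120 121 121 121 121 121 122 121
```

The index is within about 0.5 mm of the pointer, the pointer's pixels haven't changed, and the grip is firm at 69 N. I'm handing it in.

```bash
python3 -c "
from station import manip
print(manip.sign_off())"
```

```text
the job is handed in; nothing more can be done
None
```

The job is handed in at about 14 s: the guard is open against its stop, and the gripper still holds the T-handle with the rod drawn about 65 mm, its index arm within about 0.5 mm of the set mark by the side camera; the mark did not shift, and I never moved against the jar, vial or cup.

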